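# Fit the lamp stem into its spring-plunger base

## Task

Put the table lamp together: draw the steel stem with the brass bulb socket out of the wooden block, slide it tip down into the sleeve of the white lamp base so that the spring plunger rides over it, and press it gently, with no more than about 15 N, until it is fully home on the rubber pad inside. Let go of it, and leave the other things on the table where they are.

Things in the scene. Friction and masses are not known exactly. Their poses are not given: they have to be found in the camera images.
- socket (a point): Centre of the brass bulb socket (upright cylinder, 28 mm diameter, 40 mm tall, thin black rim on top), the grip of the loose lamp stem. It lies 124 mm above the stem's tip; z points up along the stem. At the start the stem stands upright in the wooden block.
- stem_tip (a point): Centre of the stem's flat lower end; z points up along the stem.
- stem: The whole loose stem, about 0.2 kg; origin at its tip, z up along it. Below the brass socket it is a round steel rod, 14 mm in diameter and 104 mm long, whose last 7 mm taper to 8.4 mm.
- stand_hole (a point): Mouth centre of the 15 mm hole, 34 mm deep, in the wooden block (90 x 70 x 45 mm, fixed) where the stem stands at the start; 45 mm above the table.
- mouth (a point): Centre of the open flared mouth (about 27 mm wide, narrowing within 8 mm to the vertical bore, 17 mm wide) of the steel sleeve on the lamp base, 94 mm above the table; z up. The plunger's nose crosses the bore 18 mm down. A hidden rubber pad ends the bore, its top anywhere from 32 to 60 mm below the mouth, different each time and not measured: feel for it.
- base: White round lamp base, 110 mm diameter, 22 mm thick, fixed; a steel sleeve (25 mm outside) stands in its middle. Origin: centre of its underside, z up; +x is the side of the brass plunger barrel with red knob (reaches 43 mm from the axis, 76 mm above the table). The pad in the sleeve gives up to 3 mm at about 4 N per mm, then is solid.
- plunger (a joint): Outward travel of the spring plunger, m: 0 in the empty bore (round nose 3 mm from the axis), about 0.001 to 0.004 riding on the stem. Its spring presses with 6 to 8 N. Pushing the stem past its nose takes about 5 to 10 N, sliding on a steady 4 to 8 N; the stem does not sink by its own weight.
- tape_measure: Green tape measure, 68 x 36 x 64 mm, loose; origin at the centre of its underside. Leave alone.
- tape_roll: Roll of yellow tape lying flat, 76 mm in diameter, 25 mm high, loose; origin at the centre of its underside. Leave alone.
- screw_box: Clear box of screws with a green lid, 112 x 77 x 40 mm, loose; origin at the centre of its underside. Leave alone.

How it is judged:
By the outcome, as a careful person would: the job done as asked, in the order asked, and still so for the second after the job is handed in, with the robot touching nothing.
It also fails if it takes over 48 s, if anything falls off the work surface, if the arm or the gripper's body presses on something with over 40 N, if the wrist force passes 120 N, or if a joint passes its speed limit or range.

## Robot

A 6-joint arm with a two-finger parallel gripper is mounted at the origin on the work surface. World frame = base frame: x ahead of the robot, y to its left, z up, the work surface at z = 0. Lengths are in m, angles in rad, forces in N, time in s.
With the tool pointing down it reaches from about 0.25 to 0.775 m from the base axis. Payload 4 kg.
Tool frame: the origin (TCP) lies at the very end of the fingers, on their centre line; the grasp point (between the pads) lies 19 mm behind it; z points along the fingers, x is the direction in which the jaws open and shut, and the axes are right-handed (so a half turn about z gives the same grasp; the last joint's range is limited). The gripper opens to 85 mm and grips with 20 to 120 N. Pads are 22 mm wide; open, the fingers measure 114 mm over their backs; the gripper's body (76 mm by 85 mm) begins 54 mm behind the grasp point. The pads swing forward as they close: fully open they stand 13 mm farther back than shut.
Start: joints at [1.123, 0.087, 1.371, -0, 1.684, -0.103], TCP at [0.186, 0.518, 0.231] pointing down, gripper open.
Joint ranges: [-3.1, 3.1], [-0.76, 2.03], [0.27, 2.55], [-1.08, 4.22], [0.17, 2.65], [-2.57, 2.57]. Speed limits (rad/s): [2.79, 2.79, 3.14, 3.14, 3.14, 3.14].

## Interface

Orientations are given as a unit quaternion [w, x, y, z].
In Python, from station import r gives the robot as it stands.
- The arm moves only by the tool arm_command, never from a script. Its arguments are lists of equal length, an entry for each row: "delta_pos": the shift along the tool's x, y, z in m, a list of three; "angular": the turn, a rotation vector about the tool's x, y, z in rad, a list of three; "jaw": the closure in counts, from 0 (fully open) to 255 (shut). A call has 1 to 8 rows; each row is the pose to reach, as a shift and turn from the pose measured when the call began, along the tool's axes at that moment; what a row does not reach only later rows make up. A row lasts 1/12 s, in which the tool goes at most 41.7 mm and 7.16 degrees, less where a joint would pass 70% of its speed; a pose out of reach is approached as far as the arm can. A call with a gripper value outside its range is refused whole. The fingers move at their own pace and stop on an object; "newtons" is the grip in N (left out, the last holds). Time passes only in rows, so rows that repeat a pose let the fingers close. It gives the time, the measured TCP pose, the force and the opening at its end, in the units of the state.
- r.get_obs(): the state, without advancing time (a new reading comes with each control period).
- r.grab_frame(name): name is "scene" or "side" or "wrist"; returns the picture (480x640x3 uint8, red, green, blue); there is no depth.
- r.camera_model(name): a dict with "mtx" (3x3 intrinsics, pixels), "dist" ([k1, k2, p1, p2, k3] as OpenCV has them; the pictures are not rectified), "R" (3x3) and "t" (3): a world point X has camera coordinates R X + t; the wrist camera has in their place "tool_from_camera" (4x4, takes a point from camera to tool coordinates, whose origin is the TCP and whose axes are the tool frame's). Camera axes: x right, y down, z forward; pixel columns grow to the right and rows downward; lengths in m; the calibration is good to about 2 mm. A picture is of the moment at which its call begins: read the wrist's pose just before it. camera_model takes no time and is no camera call.
- r.finish_job(): hands the job in, once; it reports no verdict.
The state is a dict: "time_s": time; "q": joint angles; "joint_vel": joint speeds; "joint_efforts": joint torques, N m; "tcp_pos": TCP position; "orientation": TCP orientation; "wrist_force": force on the tool from outside, world axes, zero at the start; "wrist_torque": the same for the moment, N m; "finger_gap": finger opening in m.
Only numpy, scipy, OpenCV 4.12 (cv2) and the standard library are available. Lean on these libraries where they do the work, as an engineer would, in place of code of your own. Each camera call takes 0.05 s, during which the arm holds its last target.

## Working session

There is one attempt and no reset: what is moved stays moved. The work goes in short steps, Python scripts to look and compute and a tool call to move; the robot and the scene stay as the last step left them, time stands still between calls to the robot, and variables do not carry over. Pictures are saved under pics/ and viewed, and the job is handed in when it is done.

Besides the shell and the picture viewer there is one more tool, called after "Request:" as name(argument=value, ...) on one line, values as JSON. arm_command: Moves the arm, as the interface text tells. Its arguments: {"type":"object","properties":{"delta_pos":{"type":"array","items":{"type":"array","items":{"type":"number"}}},"angular":{"type":"array","items":{"type":"array","items":{"type":"number"}}},"jaw":{"type":"array","items":{"type":"number"}},"newtons":{"type":"number"}},"required":["delta_pos","angular","jaw"]}

```bash
ls; mkdir -p pics; python3 - <<'E'
from station import r
import cv2,json
o=r.get_obs();print(o)
for n in ["scene","side","wrist"]:
    f=r.grab_frame(n);cv2.imwrite(f"pics/{n}0.png",cv2.cvtColor(f,cv2.COLOR_RGB2BGR))
    print(n,r.camera_model(n))
E
```

```text
pics
{'time_s': 0.0, 'q': array([ 1.12289059e+00,  8.79818517e-02,  1.37229414e+00, -6.62981531e-06,
        1.68358113e+00, -1.03113809e-01]), 'joint_vel': array([ 0.00049873,  0.0005222 ,  0.00033748, -0.00179774,  0.00063196,
        0.00063831]), 'joint_efforts': array([-1.62527536e-03, -3.51868129e+01, -3.13274074e+01, -3.09212473e-04,
        1.08982719e-02, -4.94970720e-06]), 'tcp_pos': array([0.18569514, 0.51716984, 0.23010421]), 'orientation': array([ 5.55496570e-04,  8.17924153e-01,  5.75324950e-01, -9.86606168e-04]), 'wrist_force': array([-0.0176686 , -0.6878235 ,  0.42793425]), 'wrist_torque': array([ 0.02260615, -0.0168407 ,  0.00190074]), 'finger_gap': 0.08541646470706779}
scene {'mtx': array([[592.23783268,   0.        , 317.82321519],
       [  0.        , 592.23783268, 235.87590147],
       [  0.        ,   0.        ,   1.        ]]), 'dist': array([-0.20171008,  0.        ,  0.        ,  0.        ,  0.        ]), 'R': array([[-0.83356081,  0.55241207,  0.00415815],
       [ 0.40151267,  0.61099703, -0.68225377],
       [-0.37942583, -0.56703046, -0.73110362]]), 't
[... 417 characters left out ...]
5948,  0.8091894 , -0.53572976]]), 't': array([-0.58216461,  0.18125258,  0.71226916])}
wrist {'mtx': array([[415.96756136,   0.        , 321.89225973],
       [  0.        , 415.96756136, 242.82120293],
       [  0.        ,   0.        ,   1.        ]]), 'dist': array([-0.07600671,  0.        ,  0.        ,  0.        ,  0.        ]), 'tool_from_camera': array([[ 9.99997853e-01,  1.95518726e-03, -6.86145447e-04,
        -1.31908413e-03],
       [-1.64183754e-03,  9.49666255e-01,  3.13259172e-01,
        -8.05684154e-02],
       [ 1.26408952e-03, -3.13257373e-01,  9.49667426e-01,
        -1.42885403e-01],
       [ 0.00000000e+00,  0.00000000e+00,  0.00000000e+00,
         1.00000000e+00]])}
```

View pics/scene0.png

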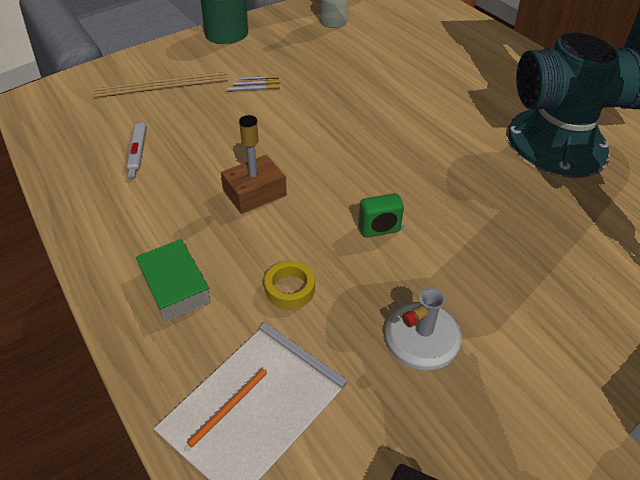

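View pics/side0.png

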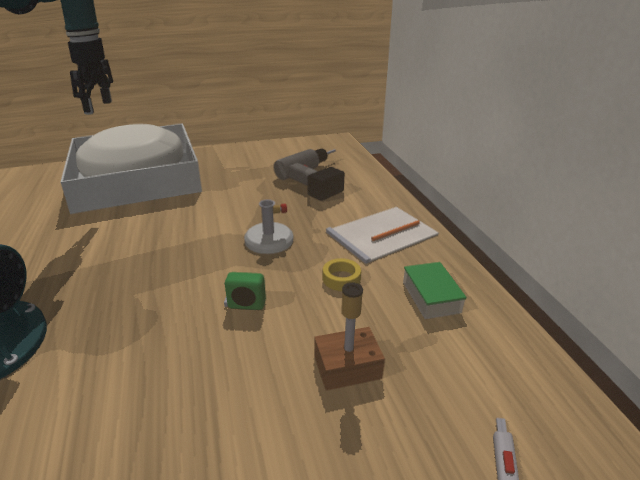

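View pics/wrist0.png

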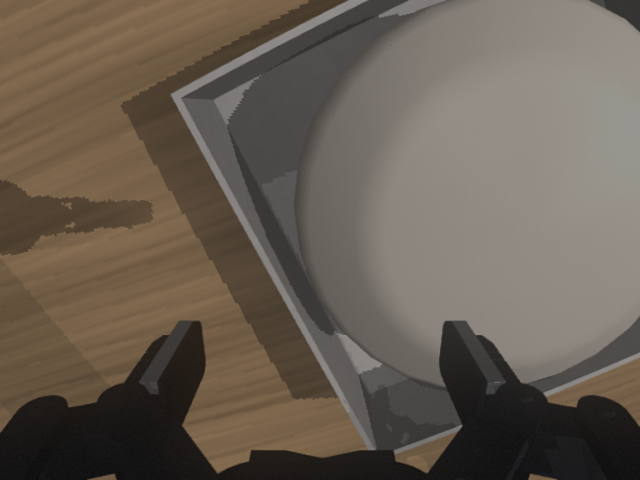

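The scene view shows the socket at about (249,130), the block at (254,185), the base at (424,335) and the sleeve mouth at (431,297). In the side view the socket is at about (352,300) and the mouth at (267,204). I'll enlarge these areas.

```bash
python3 - <<'E'
import cv2,numpy as np
def crop(n,x,y,w,h,s):
    im=cv2.imread(f"pics/{n}0.png")[y:y+h,x:x+w]
    return cv2.resize(im,None,fx=s,fy=s,interpolation=cv2.INTER_CUBIC)
a=crop("scene",210,105,100,120,4);b=crop("scene",375,280,100,120,4) if 0 else crop("scene",375,270,100,120,4)
cv2.imwrite("pics/c1.png",np.hstack([a,b]))
a=crop("side",305,270,100,120,4);b=crop("side",230,180,100,120,4)
cv2.imwrite("pics/c2.png",np.hstack([a,b]))
E
```

```text
(no output)
```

View pics/c1.png

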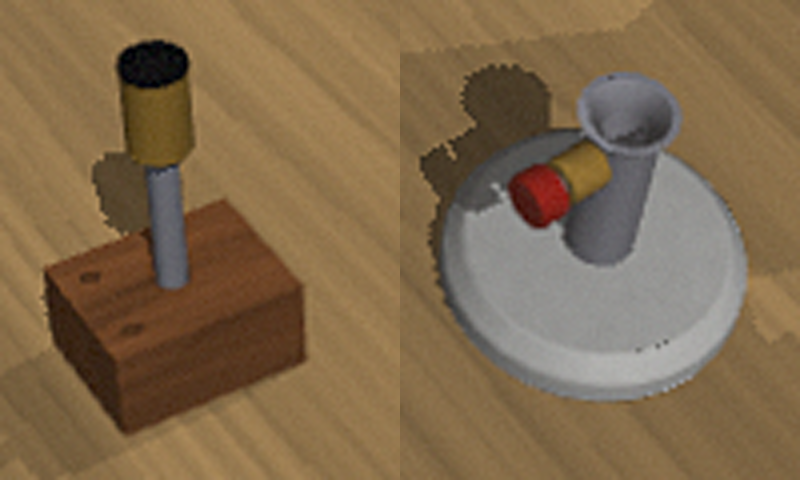

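View pics/c2.png

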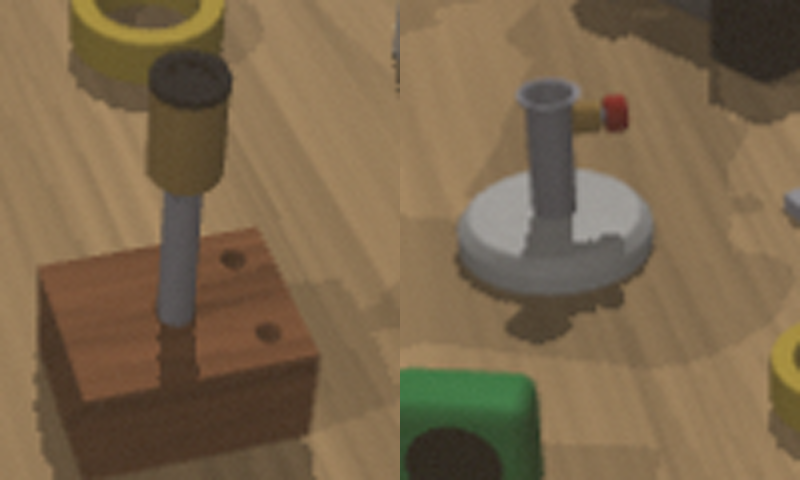

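```bash
cat > h.py <<'E'
import numpy as np,cv2
from station import r
def und(n,p):
    m=r.camera_model(n);return cv2.undistortPoints(np.array([[p]],float),m["mtx"],m["dist"])[0,0],m
def ray(n,p):
    u,m=und(n,p);d=m["R"].T@np.array([u[0],u[1],1]);c=-m["R"].T@m["t"];return c,d/np.linalg.norm(d)
def onz(n,p,z):
    c,d=ray(n,p);return c+d*(z-c[2])/d[2]
def tri(ps):
    A=np.zeros((3,3));b=np.zeros(3)
    for n,p in ps:
        c,d=ray(n,p);P=np.eye(3)-np.outer(d,d);A+=P;b+=P@c
    return np.linalg.solve(A,b)
def R():
    from scipy.spatial.transform import Rotation as Ro
    q=r.get_obs()["orientation"];return Ro.from_quat([q[1],q[2],q[3],q[0]]).as_matrix()
def wray(p):
    u,m=und("wrist",p);T=m["tool_from_camera"];M=R();o=r.get_obs()["tcp_pos"]
    return o+M@T[:3,3],M@T[:3,:3]@np.array([u[0],u[1],1])
def wonz(p,z):
    c,d=wray(p);return c+d*(z-c[2])/d[2]
E
python3 - <<'E'
from h import *
np.set_printoptions(precision=4,suppress=True)
for k,s,d,z in [("socktop",(248,120.6),(352.1,288.6),.155),("mouth",(432.1,297.9),(266.9,203.1),.094),("knob",(409.6,318.6),(282.9,207.6),.076)]:
    print(k,onz("scene",s,z),onz("side",d,z),tri([("scene",s),("side",d)]))
print("block",[onz("scene",(210+x/4,105+y/4),.045)[:2] for x,y in [(45,270),(225,200),(304,287),(125,362)]])
print("tape", tri([("scene",(290,278)),("side",(342,268))]),onz("scene",(381,198),.064),onz("scene",(175,265),.04))
print(R())
E
```

```text
socktop [ 0.5906 -0.1991  0.155 ] [ 0.5916 -0.1938  0.155 ] [ 0.5912 -0.1964  0.157 ]
mouth [0.5408 0.1986 0.094 ] [0.5406 0.1999 0.094 ] [0.5407 0.1989 0.0944]
knob [0.5767 0.1991 0.076 ] [0.5758 0.204  0.076 ] [0.5762 0.2001 0.0775]
block [array([ 0.6358, -0.2304]), array([ 0.5473, -0.2283]), array([ 0.5484, -0.159 ]), array([ 0.6345, -0.1599])]
tape [0.6524 0.0204 0.0277] [ 0.4591 -0.0133  0.064 ] [ 0.7885 -0.0862  0.04  ]
[[ 0.338   0.9411 -0.0007]
 [ 0.9411 -0.338  -0.0016]
 [-0.0017 -0.0002 -1.    ]]
```

```bash
python3 - <<'E'
from h import *
np.set_printoptions(precision=4,suppress=True)
o=r.get_obs();print(R().T@(np.array([.5912,-.1964,.25])-o["tcp_pos"]))
E
```

```text
[-0.5347  0.6228 -0.0188]
```

Request:
arm_command(delta_pos=[[-0.535,0.623,-0.019],[-0.535,0.623,-0.019],[-0.535,0.623,-0.019],[-0.535,0.623,-0.019],[-0.535,0.623,-0.019],[-0.535,0.623,-0.019],[-0.535,0.623,-0.019],[-0.535,0.623,-0.019]], angular=[[0,0,0],[0,0,0],[0,0,0],[0,0,0],[0,0,0],[0,0,0],[0,0,0],[0,0,0]], jaw=[0,0,0,0,0,0,0,0])

```text
time_s: 0.82
tcp_pos: [0.3506, 0.2259, 0.2389]
orientation: [0.0, 0.818, 0.576, -0.001]
wrist_force: [1.7, 0.4, 0.2]
finger_gap: 0.0855
```

```bash
python3 - <<'E'
from h import *
np.set_printoptions(precision=4,suppress=True)
o=r.get_obs();print(R().T@(np.array([.5912,-.1964,.25])-o["tcp_pos"]),o["tcp_pos"],o["joint_vel"],o["q"])
E
```

```text
[-0.3164  0.369  -0.0106] [0.3506 0.2259 0.2389] [-1.2064 -0.1116  0.0701 -0.0021  0.0355 -1.1887] [ 0.4372 -0.2142  1.6404 -0.0011  1.7164 -0.7895]
```

Request:
arm_command(delta_pos=[[-0.316,0.369,-0.011],[-0.316,0.369,-0.011],[-0.316,0.369,-0.011],[-0.316,0.369,-0.011],[-0.316,0.369,-0.011],[-0.316,0.369,-0.011],[-0.316,0.369,-0.011],[-0.316,0.369,-0.011]], angular=[[0,0,0],[0,0,0],[0,0,0],[0,0,0],[0,0,0],[0,0,0],[0,0,0],[0,0,0]], jaw=[0,0,0,0,0,0,0,0])

```text
time_s: 1.48
tcp_pos: [0.5155, -0.064, 0.2465]
orientation: [0.0, 0.818, 0.575, -0.001]
wrist_force: [0.4, 1.0, 0.7]
finger_gap: 0.0855
```

```bash
python3 - <<'E'
from h import *
np.set_printoptions(precision=4,suppress=True)
o=r.get_obs();print(R().T@(np.array([.5912,-.1964,.25])-o["tcp_pos"]),o["tcp_pos"],o["joint_vel"],o["q"])
E
```

```text
[-0.099   0.116  -0.0034] [ 0.5155 -0.064   0.2465] [-0.7374  0.643  -0.6658  0.0073  0.0125 -0.7364] [-0.2318  0.0169  1.4144 -0.0013  1.7108 -1.458 ]
```

Request:
arm_command(delta_pos=[[-0.099,0.116,-0.003],[-0.099,0.116,-0.003],[-0.099,0.116,-0.003],[-0.099,0.116,-0.003],[-0.099,0.116,-0.003],[-0.099,0.116,-0.003],[-0.099,0.116,-0.003]], angular=[[0,0,0],[0,0,0],[0,0,0],[0,0,0],[0,0,0],[0,0,0],[0,0,0]], jaw=[0,0,0,0,0,0,0])

```text
time_s: 2.07
tcp_pos: [0.5909, -0.1959, 0.249]
orientation: [-0.001, 0.818, 0.575, -0.001]
wrist_force: [-0.7, -0.3, -0.1]
finger_gap: 0.0856
```

```bash
python3 - <<'E'
from h import *
np.set_printoptions(precision=4,suppress=True)
o=r.get_obs();print(o["tcp_pos"],o["orientation"],np.abs(o["joint_vel"]).max())
cv2.imwrite("pics/wrist1.png",cv2.cvtColor(r.grab_frame("wrist"),cv2.COLOR_RGB2BGR))
E
```

```text
[ 0.5909 -0.1959  0.249 ] [-0.0006  0.8179  0.5754 -0.0009] 0.02831330872638621
```

View pics/wrist1.png

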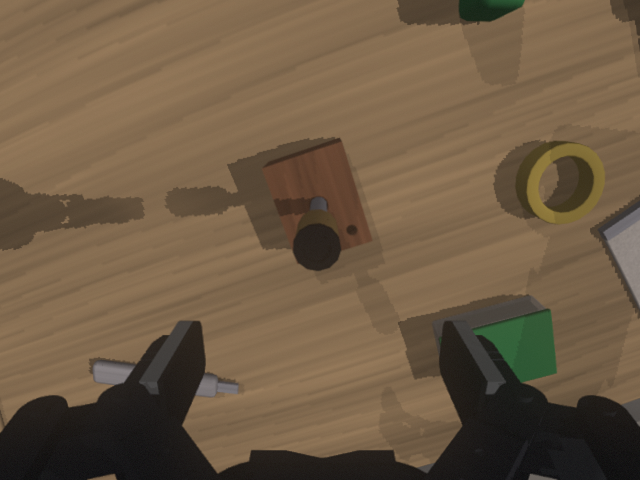

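The wrist view shows the black socket rim as a circle centred at about (317,246). It sits midway between the fingers, which is where I expected it.

```bash
python3 - <<'E'
from h import *
np.set_printoptions(precision=4,suppress=True)
p=wonz((317,246),.155);o=r.get_obs()
print(p,wonz((317,246),.157),R().T@(np.array([p[0],p[1],.135-.019])-o["tcp_pos"]))
E
```

```text
[ 0.589  -0.1995  0.155 ] [ 0.5883 -0.1992  0.157 ] [-0.0044 -0.0002  0.1335]
```

Request:
arm_command(delta_pos=[[-0.002,0,0.04],[-0.002,0,0.08],[-0.002,0,0.11],[-0.002,0,0.131],[-0.002,0,0.131],[-0.002,0,0.131]], angular=[[0,0,0],[0,0,0],[0,0,0],[0,0,0],[0,0,0],[0,0,0]], jaw=[0,0,0,0,0,0])

```text
time_s: 2.62
tcp_pos: [0.5891, -0.1956, 0.118]
orientation: [-0.001, 0.817, 0.576, -0.001]
wrist_force: [0.8, 0.1, 0.3]
finger_gap: 0.0853
```

```bash
python3 - <<'E'
from h import *
np.set_printoptions(precision=4,suppress=True)
o=r.get_obs();print(o["tcp_pos"],o["wrist_force"],np.abs(o["joint_vel"]).max())
a=[cv2.cvtColor(r.grab_frame(n),cv2.COLOR_RGB2BGR) for n in ("wrist","side","scene")]
cv2.imwrite("pics/w2.png",a[0])
c=lambda im,x,y:cv2.resize(im[y:y+120,x:x+100],None,fx=4,fy=4)
cv2.imwrite("pics/s2.png",np.hstack([c(a[1],305,240),c(a[2],200,75)]))
E
```

```text
[ 0.5891 -0.1956  0.118 ] [0.8391 0.0556 0.3189] 0.07712718338268881
```

View pics/w2.png

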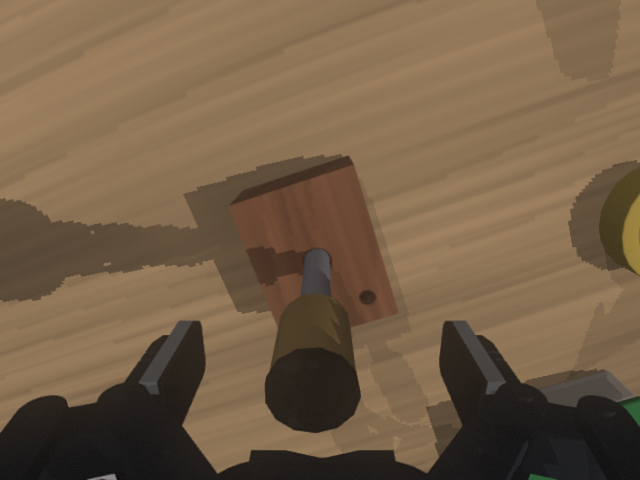

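View pics/s2.png

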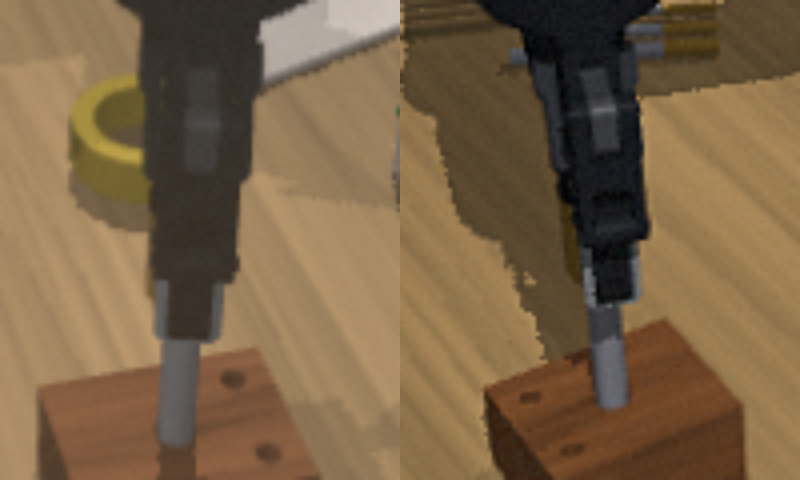

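```bash
python3 - <<'E'
from h import *
np.set_printoptions(precision=4,suppress=True)
p=wonz((312,390),.155);o=r.get_obs()
print(p,R().T@(p-o["tcp_pos"]))
E
```

```text
[ 0.5947 -0.2032  0.155 ] [-0.0045  0.0051 -0.0329]
```

Request:
arm_command(delta_pos=[[-0.0035,0.002,0],[-0.0035,0.002,0],[-0.0035,0.002,0]], angular=[[0,0,0],[0,0,0],[0,0,0]], jaw=[0,0,0])

```text
time_s: 3.02
tcp_pos: [0.5931, -0.2019, 0.1241]
orientation: [0.004, 0.818, 0.576, 0.002]
wrist_force: [-0.8, 0.9, 1.4]
finger_gap: 0.0849
```

```bash
python3 - <<'E'
from h import *
np.set_printoptions(precision=4,suppress=True)
o=r.get_obs();print(o["tcp_pos"],o["wrist_force"],np.abs(o["joint_vel"]).max())
a=cv2.cvtColor(r.grab_frame("wrist"),cv2.COLOR_RGB2BGR)
cv2.imwrite("pics/w3.png",cv2.resize(a[280:480,170:470],None,fx=2.5,fy=2.5))
E
```

```text
[ 0.5931 -0.2019  0.1241] [-0.814   0.8536  1.3535] 0.018279856430280628
```

View pics/w3.png

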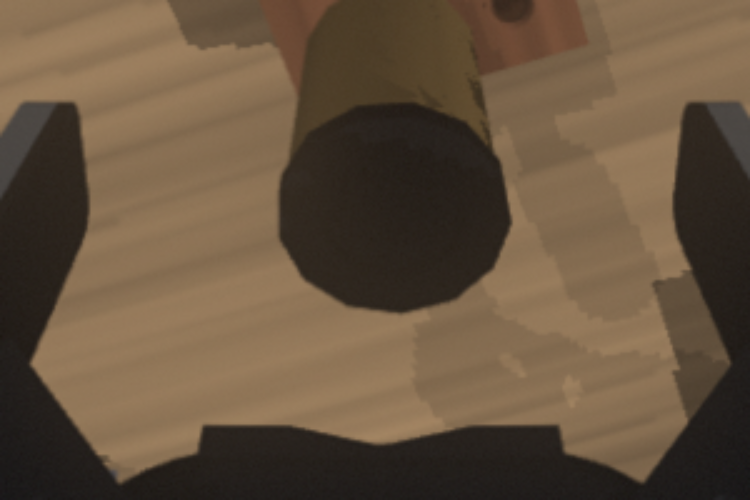

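```bash
python3 - <<'E'
from h import *
np.set_printoptions(precision=4,suppress=True)
o=r.get_obs();print(o);print(R())
p=wonz((170+396/2.5,280+208/2.5),.155);print(p,R().T@(p-o["tcp_pos"]))
E
```

```text
{'time_s': 3.0667, 'q': array([-0.4181,  0.2926,  1.346 , -0.0009,  1.4961, -1.6455]), 'joint_vel': array([ 0.0008,  0.0106,  0.0159, -0.0018,  0.0003,  0.0007]), 'joint_efforts': array([ -0.0054, -43.3392, -30.6484,  -0.0091,  -0.0437,  -0.0014]), 'tcp_pos': array([ 0.5927, -0.2017,  0.1234]), 'orientation': array([0.0032, 0.8175, 0.5759, 0.0014]), 'wrist_force': array([ 0.1075,  0.4637, -1.0549]), 'wrist_torque': array([-0.0162,  0.0457, -0.0691]), 'finger_gap': 0.08518073364616356}
[[ 0.3367  0.9416  0.006 ]
 [ 0.9416 -0.3367 -0.0036]
 [-0.0014  0.0068 -1.    ]]
[ 0.5889 -0.1996  0.155 ] [ 0.0007 -0.0041 -0.0317]
```

Request:
arm_command(delta_pos=[[0.0005,-0.002,0.003],[0.0005,-0.004,0.006],[0.0005,-0.004,0.006],[0.0005,-0.004,0.006],[0.0005,-0.004,0.006]], angular=[[0.005,0.001,0],[0.005,0.001,0],[0.005,0.001,0],[0.005,0.001,0],[0.005,0.001,0]], jaw=[0,0,0,0,0])

```text
time_s: 3.48
tcp_pos: [0.589, -0.1998, 0.117]
orientation: [0.001, 0.818, 0.576, 0.0]
wrist_force: [-0.3, -0.0, -0.4]
finger_gap: 0.0855
```

```bash
python3 - <<'E'
from h import *
np.set_printoptions(precision=4,suppress=True)
o=r.get_obs();print(o["tcp_pos"],o["orientation"],o["joint_vel"])
a=cv2.cvtColor(r.grab_frame("wrist"),cv2.COLOR_RGB2BGR)
cv2.imwrite("pics/w4.png",cv2.resize(a[280:480,170:470],None,fx=2.5,fy=2.5))
o=r.get_obs();print(o["tcp_pos"],o["orientation"],o["joint_vel"])
E
```

```text
[ 0.589  -0.1998  0.117 ] [0.0006 0.8175 0.5759 0.0002] [-0.0006 -0.0011 -0.0068  0.0004 -0.0012  0.0014]
[ 0.5892 -0.1999  0.1172] [0.0008 0.8175 0.5759 0.0003] [ 0.0007 -0.001  -0.0054 -0.0013  0.0013 -0.001 ]
```

View pics/w4.png

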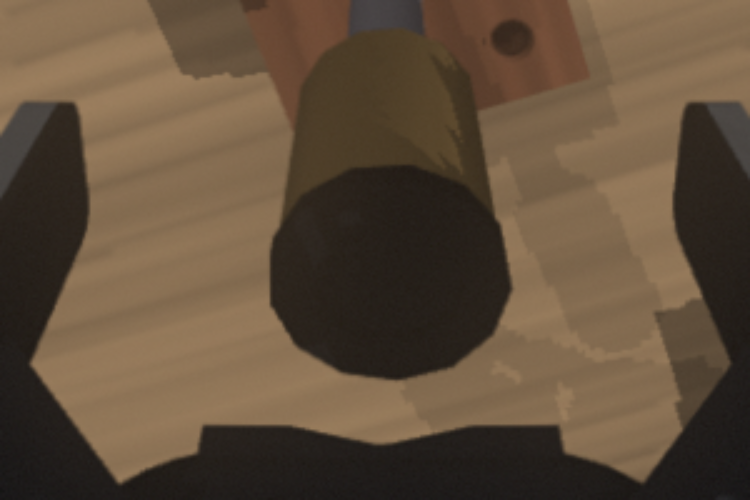

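The rim is centred at x≈391 in the crop and the finger midpoint is at ≈381, so they agree within about 1 mm. I'll close the jaws gently.

Request:
arm_command(delta_pos=[[0,0,0],[0,0,0],[0,0,0],[0,0,0],[0,0,0],[0,0,0]], angular=[[0,0,0],[0,0,0],[0,0,0],[0,0,0],[0,0,0],[0,0,0]], jaw=[255,255,255,255,255,255], newtons=30)

```text
time_s: 4.03
tcp_pos: [0.5893, -0.1998, 0.1174]
orientation: [0.001, 0.817, 0.576, 0.001]
wrist_force: [0.7, 0.2, 1.0]
finger_gap: 0.0275
```

Request:
arm_command(delta_pos=[[0,0,0],[0,0,0],[0,0,-0.006],[0,0,-0.014],[0,0,-0.022],[0,0,-0.03],[0,0,-0.038],[0,0,-0.046]], angular=[[0,0,0],[0,0,0],[0,0,0],[0,0,0],[0,0,0],[0,0,0],[0,0,0],[0,0,0]], jaw=[255,255,255,255,255,255,255,255], newtons=60)

```text
time_s: 4.7
tcp_pos: [0.5892, -0.1999, 0.1646]
orientation: [0.001, 0.818, 0.576, 0.001]
wrist_force: [-0.3, 0.5, -2.8]
finger_gap: 0.027
```

Request:
arm_command(delta_pos=[[0,0,-0.02],[0,0,-0.04],[0,0,-0.06],[0,0,-0.075],[0,0,-0.08],[0,0,-0.08],[0,0,-0.08]], angular=[[0,0,0],[0,0,0],[0,0,0],[0,0,0],[0,0,0],[0,0,0],[0,0,0]], jaw=[255,255,255,255,255,255,255])

```text
time_s: 5.28
tcp_pos: [0.5888, -0.1997, 0.2443]
orientation: [0.001, 0.818, 0.576, 0.0]
wrist_force: [-0.2, -0.7, -3.1]
finger_gap: 0.0267
```

```bash
python3 - <<'E'
from h import *
np.set_printoptions(precision=4,suppress=True)
o=r.get_obs();print(o["tcp_pos"],o["orientation"],o["wrist_force"],o["joint_vel"])
a=[cv2.cvtColor(r.grab_frame(n),cv2.COLOR_RGB2BGR) for n in ("side","scene")]
c=lambda im,x,y:cv2.resize(im[y:y+150,x:x+100],None,fx=4,fy=4)
cv2.imwrite("pics/s5.png",np.hstack([c(a[0],305,170),c(a[1],200,30)]))
print(R().T@(np.array([.5407,.199,.245])-o["tcp_pos"]))
E
```

```text
[ 0.5888 -0.1997  0.2443] [0.0008 0.8175 0.5759 0.0004] [-0.1875 -0.6626 -3.1173] [ 0.0003  0.0169  0.0349  0.0003 -0.0016 -0.    ]
[ 0.3592 -0.1796 -0.0005]
```

View pics/s5.png

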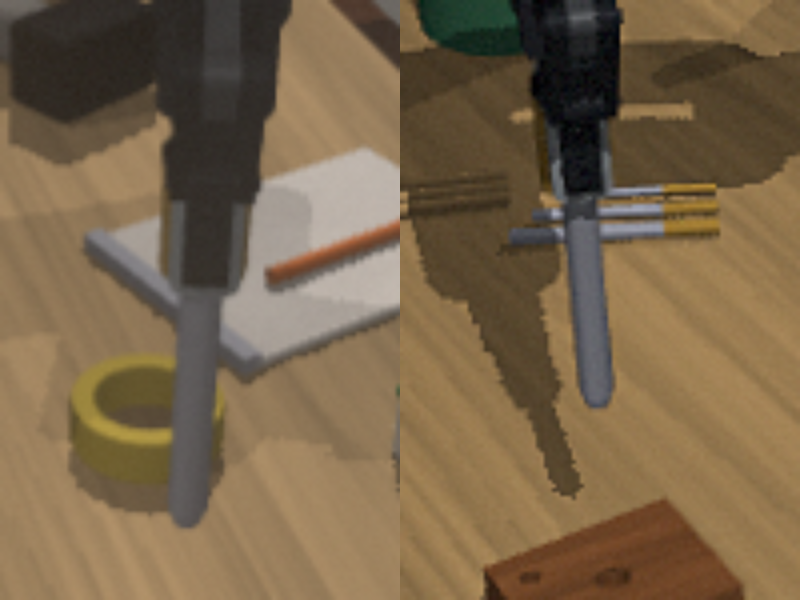

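The stem is clear of the block and upright, with the lowest edge of its tip at about (351,301) in the side view and (249,131) in the scene view.

```bash
python3 - <<'E'
from h import *
np.set_printoptions(precision=4,suppress=True)
s=(248.9,130.0);d=(351.4,300.0)
print(tri([("scene",s),("side",d)]),onz("scene",s,.138),onz("side",d,.138))
E
```

```text
[ 0.5908 -0.1974  0.1376] [ 0.5915 -0.1971  0.138 ] [ 0.5901 -0.1977  0.138 ]
```

Request:
arm_command(delta_pos=[[0.036,-0.018,0],[0.072,-0.036,0],[0.108,-0.054,0],[0.144,-0.072,0],[0.18,-0.09,0],[0.216,-0.108,0],[0.252,-0.126,0],[0.28,-0.14,0]], angular=[[0,0,0],[0,0,0],[0,0,0],[0,0,0],[0,0,0],[0,0,0],[0,0,0],[0,0,0]], jaw=[255,255,255,255,255,255,255,255])

```text
time_s: 6.05
tcp_pos: [0.5493, 0.1142, 0.2413]
orientation: [-0.002, 0.817, 0.577, -0.001]
wrist_force: [0.7, -0.3, -2.7]
finger_gap: 0.0267
```

```bash
python3 - <<'E'
from h import *
np.set_printoptions(precision=4,suppress=True)
o=r.get_obs();print(o["tcp_pos"],o["orientation"],o["wrist_force"],o["joint_vel"])
print(R().T@(np.array([.5400,.198,.245])-o["tcp_pos"]))
E
```

```text
[0.5493 0.1142 0.2413] [-0.0016  0.817   0.5766 -0.0013] [ 0.7244 -0.3428 -2.7441] [ 0.6552  0.0525 -0.0563 -0.0262 -0.0017  0.6487]
[ 0.0758 -0.0369 -0.0036]
```

Request:
arm_command(delta_pos=[[0.038,-0.018,-0.002],[0.073,-0.037,-0.003],[0.073,-0.037,-0.003],[0.073,-0.037,-0.003],[0.073,-0.037,-0.003],[0.073,-0.037,-0.003]], angular=[[0,0,0],[0,0,0],[0,0,0],[0,0,0],[0,0,0],[0,0,0]], jaw=[255,255,255,255,255,255])

```text
time_s: 6.55
tcp_pos: [0.5389, 0.1942, 0.2435]
orientation: [-0.002, 0.817, 0.576, -0.002]
wrist_force: [0.0, -0.8, -2.0]
finger_gap: 0.0266
```

```bash
python3 - <<'E'
from h import *
np.set_printoptions(precision=4,suppress=True)
a=[]
for n in ("side","scene"):
    o=r.get_obs();print(o["tcp_pos"],o["orientation"],o["wrist_force"],abs(o["joint_vel"]).max())
    a.append(cv2.cvtColor(r.grab_frame(n),cv2.COLOR_RGB2BGR))
cv2.imwrite("pics/side6.png",a[0]);cv2.imwrite("pics/scene6.png",a[1])
c=lambda im,x,y:cv2.resize(im[y:y+120,x:x+80],None,fx=5,fy=5,interpolation=cv2.INTER_CUBIC)
cv2.imwrite("pics/s6.png",np.hstack([c(a[0],227,115),c(a[1],385,210)]))
E
```

```text
[0.5389 0.1942 0.2435] [-0.0016  0.8174  0.576  -0.0022] [ 0.0305 -0.7753 -2.0298] 0.015501591421485623
[0.5391 0.1939 0.2438] [-0.0015  0.8176  0.5757 -0.0019] [-0.6561 -0.3677 -2.2648] 0.00960270053893732
```

View pics/s6.png

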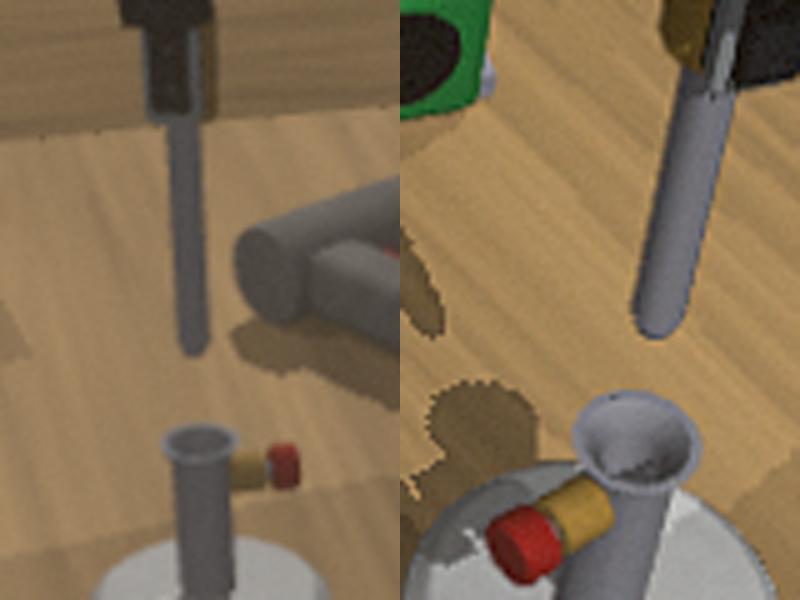

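The tip is at about side (265.4,185) and scene (436,275.6). The mouth is at about side (266.6,203) and scene (432,297.8). I'll work out the offset and the stem axis.

```bash
python3 - <<'E'
from h import *
np.set_printoptions(precision=4,suppress=True)
S=lambda x,y:(227+x/5-.4,115+y/5-.4); C=lambda x,y:(385+(x-400)/5-.4,210+y/5-.4)
tip=tri([("side",S(194,352)),("scene",C(658,330))]);print("tip",tip, onz("side",S(194,352),.1375),onz("scene",C(658,330),.1375))
m=tri([("side",S(200,442)),("scene",C(637,441))]);print("mouth",m, onz("side",S(200,442),.094),onz("scene",C(637,441),.094))
def plane(n,a,b):
    c,d1=ray(n,a);_,d2=ray(n,b);k=np.cross(d1,d2);k/=np.linalg.norm(k);return k,k@c
n1,e1=plane("side",S(185,140),S(193,320));n2,e2=plane("scene",C(702.5,120),C(664,300))
u=np.cross(n1,n2);u/=u[2];print("axis dir",u)
for z in (.1375,.094,.2):
    print(z,np.linalg.solve(np.array([n1,n2,[0,0,1]]),[e1,e2,z]))
print(R()[:,2],r.get_obs()["tcp_pos"])
E
```

```text
tip [0.5398 0.1965 0.138 ] [0.5394 0.1986 0.1375] [0.5404 0.1962 0.1375]
mouth [0.5404 0.1988 0.0945] [0.54   0.2006 0.094 ] [0.5408 0.1984 0.094 ]
axis dir [ 0.0086 -0.0116  1.    ]
0.1375 [0.539  0.1949 0.1375]
0.094 [0.5386 0.1954 0.094 ]
0.2 [0.5395 0.1941 0.2   ]
[-0.0046  0.0006 -1.    ] [0.5392 0.1939 0.244 ]
```

```bash
python3 - <<'E'
from h import *
np.set_printoptions(precision=5,suppress=True)
M=R();o=r.get_obs();print(M.T@np.array([.0006,.0024,-.038]),M.T@[0,0,-1])
E
```

```text
[ 0.0025  -0.00007  0.038  ] [0.00099 0.00449 0.99999]
```

Request:
arm_command(delta_pos=[[0.0025,0,0],[0.0025,0,0.008],[0.0025,0,0.018],[0.0025,0,0.028],[0.0025,0,0.036],[0.0025,0,0.038],[0.0025,0,0.038],[0.0025,0,0.038]], angular=[[-0.0045,0.001,0],[-0.0045,0.001,0],[-0.0045,0.001,0],[-0.0045,0.001,0],[-0.0045,0.001,0],[-0.0045,0.001,0],[-0.0045,0.001,0],[-0.0045,0.001,0]], jaw=[255,255,255,255,255,255,255,255])

```text
time_s: 7.32
tcp_pos: [0.5397, 0.1963, 0.2057]
orientation: [-0.0, 0.818, 0.576, -0.0]
wrist_force: [-1.0, 0.9, -2.2]
finger_gap: 0.0267
```

```bash
python3 - <<'E'
from h import *
np.set_printoptions(precision=4,suppress=True)
a=[]
for n in ("side","scene"):
    o=r.get_obs();print(o["tcp_pos"],R()[:,2],o["wrist_force"],o["wrist_torque"],abs(o["joint_vel"]).max())
    a.append(cv2.cvtColor(r.grab_frame(n),cv2.COLOR_RGB2BGR))
cv2.imwrite("pics/side7.png",a[0]);cv2.imwrite("pics/scene7.png",a[1])
c=lambda im,x,y:cv2.resize(im[y:y+100,x:x+65],None,fx=6,fy=6,interpolation=cv2.INTER_CUBIC)
cv2.imwrite("pics/s7.png",np.hstack([c(a[0],235,135),c(a[1],395,230)]))
E
```

```text
[0.5397 0.1963 0.2057] [-0.0004 -0.     -1.    ] [-0.9715  0.8794 -2.1568] [ 0.0151  0.0193 -0.021 ] 0.02128401347110571
[0.54   0.1963 0.2064] [ 0.0007  0.0002 -1.    ] [ 0.5756  0.8377 -2.1396] [-0.0153  0.0317  0.0031] 0.010497561630659309
```

View pics/s7.png

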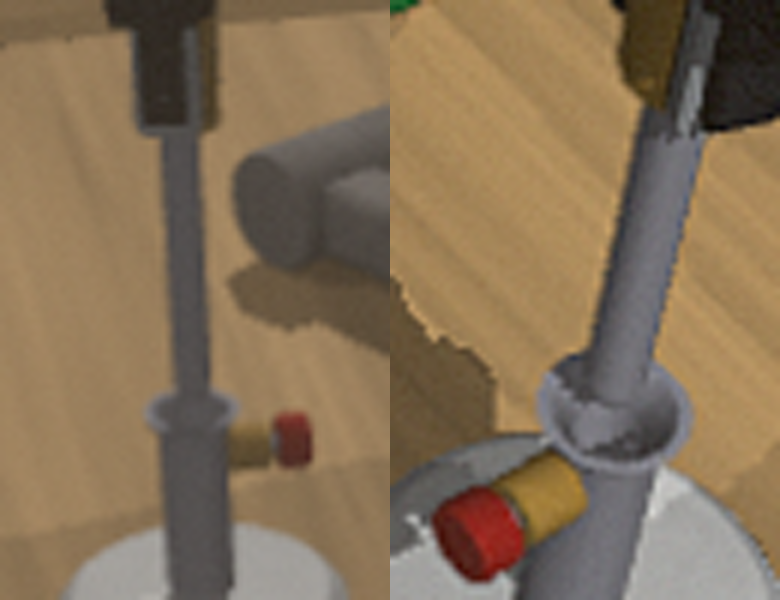

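Both views show the stem axis running into the centre of the mouth, at about side x=192 and scene x=615 in the crop. I'll go down into the flare.

Request:
arm_command(delta_pos=[[0,0,0.003],[0,0,0.006],[0,0,0.009],[0,0,0.012],[0,0,0.015],[0,0,0.018],[0,0,0.018]], angular=[[0,0,0],[0,0,0],[0,0,0],[0,0,0],[0,0,0],[0,0,0],[0,0,0]], jaw=[255,255,255,255,255,255,255])

```text
time_s: 8.0
tcp_pos: [0.5397, 0.1963, 0.1875]
orientation: [-0.0, 0.818, 0.576, -0.0]
wrist_force: [0.0, 0.8, -2.2]
finger_gap: 0.0268
```

```bash
cat > st.py <<'E'
from h import *
np.set_printoptions(precision=4,suppress=True)
o=r.get_obs();print(o["time_s"],o["tcp_pos"],R()[:,2],o["wrist_force"],o["wrist_torque"],o["finger_gap"])
E
python3 st.py
```

```text
8.0 [0.5397 0.1963 0.1875] [-0.0005 -0.0001 -1.    ] [ 0.0305  0.7685 -2.1672] [-0.0001  0.0314  0.0041] 0.026756596686922138
```

Request:
arm_command(delta_pos=[[0,0,0.0015],[0,0,0.003],[0,0,0.0045],[0,0,0.006],[0,0,0.0075],[0,0,0.009]], angular=[[0,0,0],[0,0,0],[0,0,0],[0,0,0],[0,0,0],[0,0,0]], jaw=[255,255,255,255,255,255])

```text
time_s: 8.5
tcp_pos: [0.539, 0.1962, 0.1789]
orientation: [-0.001, 0.818, 0.576, -0.001]
wrist_force: [-4.5, -1.6, 2.1]
finger_gap: 0.0269
```

```bash
python3 st.py
```

```text
8.5 [0.539  0.1962 0.1789] [-0.002  -0.0002 -1.    ] [-4.5449 -1.5975  2.1326] [-0.2288  1.2057 -0.0484] 0.026893240081426347
```

Request:
arm_command(delta_pos=[[0.0002,0.0007,0.001],[0.0003,0.001,0.002],[0.0003,0.001,0.0035],[0.0003,0.001,0.005],[0.0003,0.001,0.0065],[0.0003,0.001,0.008]], angular=[[-0.002,0,0],[-0.002,0,0],[-0.002,0,0],[-0.002,0,0],[-0.002,0,0],[-0.002,0,0]], jaw=[255,255,255,255,255,255])

```text
time_s: 9.0
tcp_pos: [0.5392, 0.1962, 0.1711]
orientation: [-0.0, 0.818, 0.576, -0.001]
wrist_force: [-5.4, 0.3, 3.1]
finger_gap: 0.0267
```

```bash
python3 st.py
```

```text
9.0 [0.5392 0.1962 0.1711] [-0.002  -0.0008 -1.    ] [-5.4316  0.3333  3.0832] [-0.1496  1.4495  0.0362] 0.026701032334600437
```

Request:
arm_command(delta_pos=[[0.0002,0.0005,0.0012],[0.0002,0.0005,0.0018],[0.0002,0.0005,0.0024],[0.0002,0.0005,0.003],[0.0002,0.0005,0.003]], angular=[[-0.002,0,0],[-0.002,0,0],[-0.002,0,0],[-0.002,0,0],[-0.002,0,0]], jaw=[255,255,255,255,255])

```text
time_s: 9.42
tcp_pos: [0.539, 0.1964, 0.1676]
orientation: [-0.0, 0.818, 0.576, -0.001]
wrist_force: [-4.6, -1.3, 0.0]
finger_gap: 0.0268
```

```bash
python3 st.py
```

```text
9.4167 [0.539  0.1964 0.1676] [-0.0022 -0.0013 -1.    ] [-4.5597 -1.3266  0.0357] [-0.0736  1.3249  0.0056] 0.026771054975642503
```

Request:
arm_command(delta_pos=[[0.0002,0.0005,0.0006],[0.0002,0.0005,0.0012],[0.0002,0.0005,0.0018],[0.0002,0.0005,0.0024],[0.0002,0.0005,0.003]], angular=[[-0.002,0.001,0],[-0.002,0.001,0],[-0.002,0.001,0],[-0.002,0.001,0],[-0.002,0.001,0]], jaw=[255,255,255,255,255])

```text
time_s: 9.83
tcp_pos: [0.5389, 0.1965, 0.1645]
orientation: [-0.0, 0.817, 0.576, -0.001]
wrist_force: [-4.9, -0.8, 1.9]
finger_gap: 0.0268
```

```bash
python3 st.py
```

```text
9.8333 [0.5389 0.1965 0.1645] [-0.0015 -0.0009 -1.    ] [-4.915  -0.7865  1.9082] [-0.1558  1.3616 -0.0681] 0.026834641630964527
```

Request:
arm_command(delta_pos=[[0.0002,0.0006,0.0006],[0.0002,0.0006,0.0012],[0.0002,0.0006,0.0018],[0.0002,0.0006,0.0024],[0.0002,0.0006,0.003]], angular=[[-0.002,0.001,0],[-0.002,0.001,0],[-0.002,0.001,0],[-0.002,0.001,0],[-0.002,0.001,0]], jaw=[255,255,255,255,255])

```text
time_s: 10.25
tcp_pos: [0.5388, 0.1966, 0.1613]
orientation: [-0.0, 0.817, 0.576, -0.001]
wrist_force: [-5.3, -0.9, 0.7]
finger_gap: 0.0264
```

```bash
python3 st.py
```

```text
10.25 [0.5388 0.1966 0.1613] [-0.0011 -0.0006 -1.    ] [-5.2738 -0.8527  0.6729] [-0.1374  1.4154 -0.0032] 0.02643824747493842
```

Request:
arm_command(delta_pos=[[0.0003,0.0007,0.0006],[0.0003,0.0007,0.0012],[0.0003,0.0007,0.0018],[0.0003,0.0007,0.0024],[0.0003,0.0007,0.003]], angular=[[-0.001,0.0005,0],[-0.001,0.0005,0],[-0.001,0.0005,0],[-0.001,0.0005,0],[-0.001,0.0005,0]], jaw=[255,255,255,255,255])

```text
time_s: 10.67
tcp_pos: [0.5388, 0.1968, 0.158]
orientation: [-0.0, 0.817, 0.576, -0.001]
wrist_force: [-5.3, -0.4, 2.1]
finger_gap: 0.0266
```

```bash
python3 st.py
```

```text
10.6667 [0.5388 0.1968 0.158 ] [-0.0019 -0.0003 -1.    ] [-5.3087 -0.4473  2.0635] [-0.1341  1.4034 -0.053 ] 0.026609995138260106
```

Request:
arm_command(delta_pos=[[0.0002,0.0007,0.0006],[0.0002,0.0007,0.0012],[0.0002,0.0007,0.0018],[0.0002,0.0007,0.0024],[0.0002,0.0007,0.003]], angular=[[-0.002,0,0],[-0.002,0,0],[-0.002,0,0],[-0.002,0,0],[-0.002,0,0]], jaw=[255,255,255,255,255])

```text
time_s: 11.08
tcp_pos: [0.5388, 0.1969, 0.1548]
orientation: [-0.0, 0.817, 0.576, -0.001]
wrist_force: [-5.7, -0.5, 1.9]
finger_gap: 0.0269
```

```bash
python3 st.py
```

```text
11.0833 [0.5388 0.1969 0.1548] [-0.002  -0.0007 -1.    ] [-5.7081 -0.548   1.906 ] [-0.0873  1.467  -0.0024] 0.026917201434916733
```

Request:
arm_command(delta_pos=[[0,0.0007,0.0006],[0,0.0007,0.0012],[0,0.0007,0.0018],[0,0.0007,0.0024],[0,0.0007,0.003]], angular=[[-0.002,0,0],[-0.002,0,0],[-0.002,0,0],[-0.002,0,0],[-0.002,0,0]], jaw=[255,255,255,255,255])

```text
time_s: 11.5
tcp_pos: [0.5387, 0.197, 0.1516]
orientation: [-0.0, 0.817, 0.576, -0.001]
wrist_force: [-5.2, 0.5, 1.9]
finger_gap: 0.0265
```

```bash
python3 st.py
```

```text
11.5 [0.5387 0.197  0.1516] [-0.002  -0.0009 -1.    ] [-5.25    0.5006  1.882 ] [ 0.0131  1.3567 -0.0488] 0.026540817076392918
```

Request:
arm_command(delta_pos=[[0,0.0007,0.0006],[0,0.0007,0.0012],[0,0.0007,0.0018],[0,0.0007,0.0024],[0,0.0007,0.003]], angular=[[-0.002,0,0],[-0.002,0,0],[-0.002,0,0],[-0.002,0,0],[-0.002,0,0]], jaw=[255,255,255,255,255])

```text
time_s: 11.92
tcp_pos: [0.5386, 0.197, 0.1483]
orientation: [-0.0, 0.817, 0.576, -0.001]
wrist_force: [-5.6, 0.4, 1.0]
finger_gap: 0.0267
```

```bash
python3 st.py
```

```text
11.9167 [0.5386 0.197  0.1483] [-0.0019 -0.0012 -1.    ] [-5.5695  0.4394  0.9913] [-0.0686  1.3503  0.0516] 0.02674078691112552
```

Request:
arm_command(delta_pos=[[0,0.0008,0.0006],[0,0.0008,0.0012],[0,0.0008,0.0018],[0,0.0008,0.0024],[0,0.0008,0.003]], angular=[[-0.002,0.001,0],[-0.002,0.001,0],[-0.002,0.001,0],[-0.002,0.001,0],[-0.002,0.001,0]], jaw=[255,255,255,255,255])

```text
time_s: 12.33
tcp_pos: [0.5386, 0.197, 0.145]
orientation: [-0.0, 0.817, 0.576, -0.001]
wrist_force: [-5.9, 0.0, 0.6]
finger_gap: 0.0268
```

```bash
python3 st.py
```

```text
12.3333 [0.5386 0.197  0.145 ] [-0.0018 -0.0005 -1.    ] [-5.8897  0.0444  0.6388] [-0.0042  1.36    0.0132] 0.02683125858035141
```

Request:
arm_command(delta_pos=[[0,0.0008,0.0006],[0,0.0008,0.0012],[0,0.0008,0.0018],[0,0.0008,0.0024],[0,0.0008,0.003]], angular=[[-0.002,0,0],[-0.002,0,0],[-0.002,0,0],[-0.002,0,0],[-0.002,0,0]], jaw=[255,255,255,255,255])

```text
time_s: 12.75
tcp_pos: [0.5386, 0.197, 0.1423]
orientation: [-0.0, 0.817, 0.577, -0.001]
wrist_force: [-7.3, -0.9, 5.3]
finger_gap: 0.0266
```

```bash
python3 st.py
```

```text
12.75 [0.5386 0.197  0.1423] [-0.0012 -0.0008 -1.    ] [-7.2533 -0.8793  5.2555] [-0.0864  1.5892  0.0393] 0.026637225809557116
```

Fz has jumped to +5.3 N, where it was about 1 to 2 N while sliding, so the stem has probably reached the pad. I'll use smaller steps from here.

Request:
arm_command(delta_pos=[[0,0.0007,0.0004],[0,0.0007,0.0008],[0,0.0007,0.0012],[0,0.0007,0.0012]], angular=[[-0.001,0,0],[-0.001,0,0],[-0.001,0,0],[-0.001,0,0]], jaw=[255,255,255,255])

```text
time_s: 13.08
tcp_pos: [0.5387, 0.197, 0.1419]
orientation: [-0.0, 0.817, 0.577, -0.001]
wrist_force: [-5.8, -2.1, 4.7]
finger_gap: 0.0267
```

```bash
python3 st.py
```

```text
13.0833 [0.5387 0.197  0.1419] [-0.0013 -0.0007 -1.    ] [-5.75   -2.0704  4.6687] [-0.1917  1.5288  0.0739] 0.02668169069268207
```

Request:
arm_command(delta_pos=[[0,0.0007,0.0013],[0,0.0007,0.0017],[0,0.0007,0.0021],[0,0.0007,0.0024]], angular=[[-0.001,0,0],[-0.001,0,0],[-0.001,0,0],[-0.001,0,0]], jaw=[255,255,255,255])

```text
time_s: 13.42
tcp_pos: [0.5389, 0.1969, 0.1412]
orientation: [0.0, 0.817, 0.577, -0.0]
wrist_force: [-7.6, -0.5, 9.0]
finger_gap: 0.0268
```

```bash
python3 st.py
```

```text
13.4167 [0.5389 0.1969 0.1412] [-0.0005 -0.0006 -1.    ] [-7.5682 -0.5112  9.0047] [-0.2605  1.82   -0.0312] 0.026825998291405355
```

Request:
arm_command(delta_pos=[[0,0.0007,0.0018],[0,0.0007,0.0022],[0,0.0007,0.0025],[0,0.0007,0.0025]], angular=[[-0.0005,0,0],[-0.0005,0,0],[-0.0005,0,0],[-0.0005,0,0]], jaw=[255,255,255,255])

```text
time_s: 13.75
tcp_pos: [0.5391, 0.1969, 0.1408]
orientation: [0.0, 0.817, 0.577, -0.0]
wrist_force: [-8.8, -1.9, 9.4]
finger_gap: 0.0267
```

```bash
python3 st.py
```

```text
13.75 [0.5391 0.1969 0.1408] [-0.0002 -0.0003 -1.    ] [-8.8426 -1.8771  9.3703] [-0.2862  1.9567  0.0018] 0.02671208419740999
```

Request:
arm_command(delta_pos=[[0,0.0002,0.0022],[0,0.0002,0.0026],[0,0.0002,0.003],[0,0.0002,0.003]], angular=[[0,0,0],[0,0,0],[0,0,0],[0,0,0]], jaw=[255,255,255,255])

```text
time_s: 14.08
tcp_pos: [0.539, 0.1969, 0.1403]
orientation: [0.0, 0.817, 0.577, 0.0]
wrist_force: [-6.8, -2.6, 9.4]
finger_gap: 0.0263
```

```bash
python3 st.py
```

```text
14.0833 [0.539  0.1969 0.1403] [ 0.0004  0.     -1.    ] [-6.8031 -2.6047  9.3806] [-0.3826  1.9742 -0.0059] 0.02630168811124682
```

```bash
python3 - <<'E'
from h import *
a=[cv2.cvtColor(r.grab_frame(n),cv2.COLOR_RGB2BGR) for n in ("side","scene")]
c=lambda im,x,y:cv2.resize(im[y:y+100,x:x+65],None,fx=6,fy=6,interpolation=cv2.INTER_CUBIC)
cv2.imwrite("pics/s8.png",np.hstack([c(a[0],235,150),c(a[1],395,240)]))
E
python3 st.py
```

```text
14.1833 [0.539  0.1969 0.1403] [ 0.0005  0.     -1.    ] [-8.0989 -1.0124  9.7098] [-0.3667  1.9998 -0.0009] 0.02681755361643044
```

View pics/s8.png

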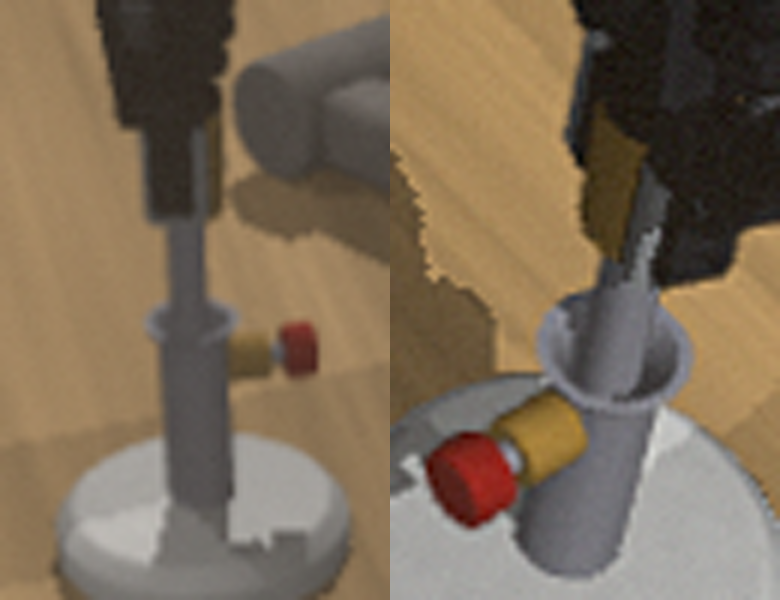

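Request:
arm_command(delta_pos=[[0,0.0003,0.0026],[0,0.0003,0.0028],[0,0.0003,0.003],[0,0.0003,0.003]], angular=[[0,0,0],[0,0,0],[0,0,0],[0,0,0]], jaw=[255,255,255,255])

```text
time_s: 14.52
tcp_pos: [0.539, 0.1969, 0.1402]
orientation: [0.0, 0.817, 0.577, 0.001]
wrist_force: [-8.6, -1.7, 10.1]
finger_gap: 0.0264
```

```bash
python3 st.py
```

```text
14.5167 [0.539  0.1969 0.1402] [ 0.0013  0.0003 -1.    ] [-8.6359 -1.6846 10.1132] [-0.3771  2.0885 -0.0132] 0.02636185111257478
```

Request:
arm_command(delta_pos=[[0,0.0005,0.003],[0,0.0005,0.0028],[0,0.0003,0.002],[0,0,0.001],[0,0,0],[0,0,0]], angular=[[0,0,0],[0,0,0],[0,0,0],[0,0,0],[0,0,0],[0,0,0]], jaw=[0,0,0,0,0,0])

```text
time_s: 15.02
tcp_pos: [0.5394, 0.1969, 0.1403]
orientation: [0.0, 0.817, 0.577, 0.001]
wrist_force: [-0.0, -0.7, -0.8]
finger_gap: 0.0853
```

```bash
python3 st.py; python3 - <<'E'
from h import *
a=cv2.cvtColor(r.grab_frame("wrist"),cv2.COLOR_RGB2BGR)
cv2.imwrite("pics/w9.png",a)
E
```

```text
15.0167 [0.5394 0.1969 0.1403] [ 0.0022  0.0005 -1.    ] [-0.0325 -0.7046 -0.7671] [ 0.0464 -0.0168  0.0271] 0.0853122217333104
```

View pics/w9.png

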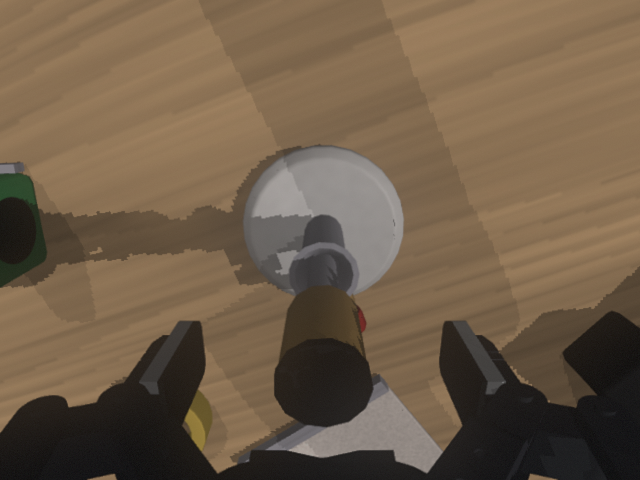

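The jaws are fully open and free of the socket, and the force is near zero. I'll back off straight up.

Request:
arm_command(delta_pos=[[0,0,-0.01],[0,0,-0.025],[0,0,-0.05],[0,0,-0.08],[0,0,-0.11],[0,0,-0.125],[0,0,-0.13],[0,0,-0.13]], angular=[[0,0,0],[0,0,0],[0,0,0],[0,0,0],[0,0,0],[0,0,0],[0,0,0],[0,0,0]], jaw=[0,0,0,0,0,0,0,0])

```text
time_s: 15.73
tcp_pos: [0.5399, 0.197, 0.2728]
orientation: [0.001, 0.817, 0.577, 0.003]
wrist_force: [-0.3, 0.5, -0.4]
finger_gap: 0.0851
```

```bash
python3 st.py; python3 - <<'E'
from h import *
a=[cv2.cvtColor(r.grab_frame(n),cv2.COLOR_RGB2BGR) for n in ("side","scene")]
cv2.imwrite("pics/scene10.png",a[1]);cv2.imwrite("pics/side10.png",a[0])
c=lambda im,x,y:cv2.resize(im[y:y+100,x:x+65],None,fx=6,fy=6,interpolation=cv2.INTER_CUBIC)
cv2.imwrite("pics/s10.png",np.hstack([c(a[0],235,150),c(a[1],395,240)]))
E
python3 st.py
```

```text
15.7333 [0.5399 0.197  0.2728] [ 0.0064  0.0016 -1.    ] [-0.2835  0.516  -0.3597] [0.0306 0.0197 0.0227] 0.08509078228467003
15.8333 [0.5387 0.1968 0.2691] [ 0.0001 -0.     -1.    ] [ 1.2103 -0.0646 -0.5077] [0.0265 0.007  0.0155] 0.08551607348158999
```

View pics/s10.png

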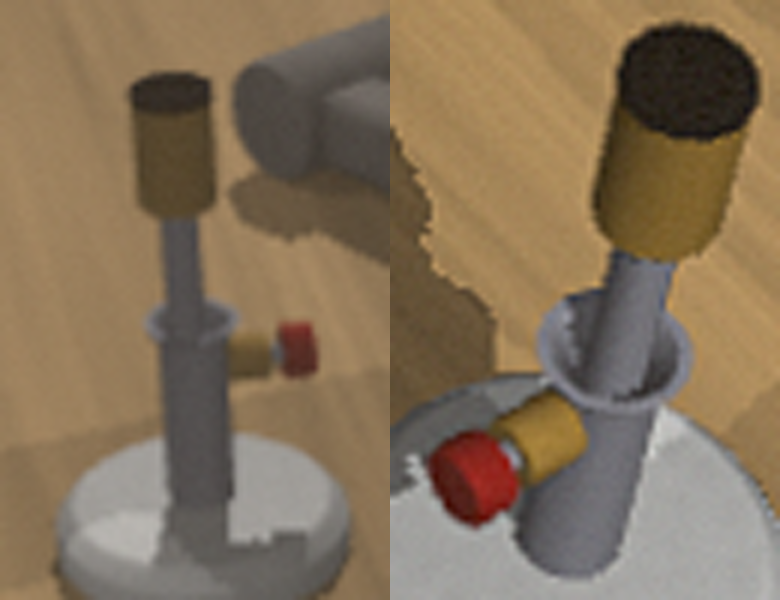

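View pics/scene10.png

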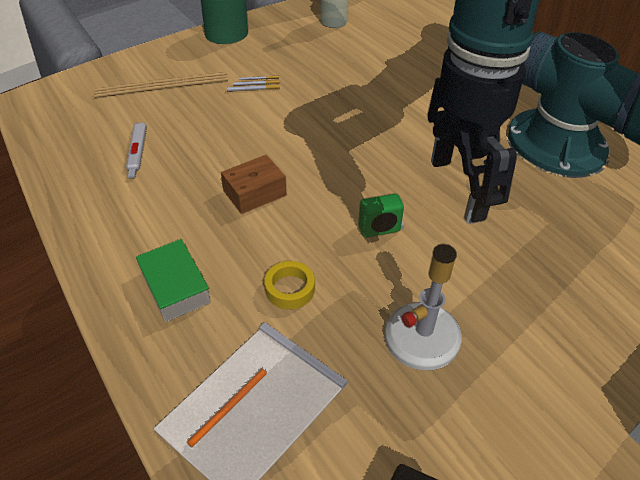

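```bash
python3 - <<'E'
from h import *
np.set_printoptions(precision=4,suppress=True)
S=lambda x,y:(235+x/6-.42,150+y/6-.42); C=lambda x,y:(395+(x-390)/6-.42,240+y/6-.42)
p=tri([("side",S(171,92)),("scene",C(689,80))]);print(p,"tip z",p[2]-.144)
b=tri([("side",S(177,208)),("scene",C(656,224))]);print(b,"bottom centre approx")
E
```

```text
[0.5378 0.199  0.1823] tip z 0.03829750578098448
[0.538  0.2002 0.1381] bottom centre approx
```

The socket stands clear above the sleeve and the knob is pushed out. The tape measure (381,215), tape roll (290,284) and screw box (175,278) have not moved since the start. I'll hand it in.

```bash
python3 st.py; python3 - <<'E'
from station import r
print(r.finish_job())
E
```

```text
15.8333 [0.5387 0.1968 0.2691] [ 0.0001 -0.     -1.    ] [ 1.2103 -0.0646 -0.5077] [0.0265 0.007  0.0155] 0.08551607348158999
the job is handed in; nothing more can be done
None
```

The lamp is together and handed in at 15.8 s, but I have no verdict. I drew the stem from the block, lined it up over the sleeve using both fixed cameras, and slid it past the plunger. It slid with about 3–5 N of push and met the pad at about 57 mm depth. I pressed it roughly 3 mm further, to about 10 N at the wrist (12 N with the stem's weight), then let go and backed off straight up.

**Last checks:**
- The stem stands upright in the sleeve with the plunger knob pushed outward.
- The tape measure, tape roll and screw box look unmoved in the scene picture.
- The gripper is open and clear, with wrist force near zero.

**What disagreed:**
- **Socket height:** after release, the cameras put the socket top at about 182 mm, and the arm reading implied about 178 mm. About 2 mm of that matches a height bias seen at the start. The rest could be reading error or the pad springing back a little, and I did not press again to check.
- **Horizontal position:** the wrist and fixed cameras differed by 3–4 mm on where the socket stood, so I aligned the stem by comparing it with the sleeve mouth in the same pictures.
- **Pad stiffness:** the force rose about 3.4 N/mm at first. Over the last millimetre it rose less than the stated 4 N/mm.

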